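# Assemble the ink rack and set out the inks

## Task

Get the ink rack ready for the print class: lay one loose shelf board in each of the rack's two bays and press it firmly down until it sits fully home, level and flush with the rack. Only when both boards are home, stand the short ink tins side by side in one neat, close row along the middle of the board nearer the robot, and the tall ink jars in the same way along the board farther from it. Leave the other things on the bench where they are.

Things in the scene. Friction and masses are not known exactly. Their poses are not given: they have to be found in the camera images.
- rack: grey ink rack fixed to the bench, 214 deep (x), 252 long (y), 55 high; origin at the centre of its underside on the bench, x away from the robot, y to the left, z up. Two upright end bearers (inner faces at y = +-92) have two open-topped notches each, one per bay; between the bearers there is only a 12 high base plate, so it is free below a board's middle
- bay_near (a point): centre of the bay nearer the robot, 60 from the rack's middle, level with its notch floors (40 above the bench): where the origin of a board lies when home; axes as the rack's, board length along y. Notches: 70 wide in x, from y = +-92 to end walls at +-114 (board clearance 4 each side and end); rims 55 above the bench, flush with the top of a board that is home
- bay_far (a point): the same for the bay farther from the robot, 60 beyond the rack's middle
- pad_mark (a point): top of one notch floor's middle (near bay, left, y = 104). In each of the four notch floors a black rubber pad, 48 by 14, on a stiff vertical slide starts 5 to 8 above the floor and holds a board proud. Each takes about 7 N to push down (14 N at a board's middle), has no spring, stays where pushed, and is level with the floor when fully down
- board_1: a loose flat plywood shelf board, 220 long, 62 wide and 15 thick, 0.15 kg; origin at the centre of its underside, its own y along the 220 length, x across the 62 width, z up; the two boards are alike and each fits either bay, either way round. It starts lying on the bench left of the rack
- board_2: a loose flat plywood shelf board, 220 long, 62 wide and 15 thick, 0.15 kg; origin at the centre of its underside, its own y along the 220 length, x across the 62 width, z up; the two boards are alike and each fits either bay, either way round. It starts lying on the bench left of the rack
- tin_1: a short, wide closed ink tin of plain metal with a paper label, a cylinder 62 in diameter and 58 high, about 0.2 kg; origin at the centre of its underside, z up its axis. Two or three tins are present. They start standing on the bench to the right of the rack, mixed with the jars
- tin_2: a short, wide closed ink tin of plain metal with a paper label, a cylinder 62 in diameter and 58 high, about 0.2 kg; origin at the centre of its underside, z up its axis. Two or three tins are present. They start standing on the bench to the right of the rack, mixed with the jars
- tin_3: a short, wide closed ink tin of plain metal with a paper label, a cylinder 62 in diameter and 58 high, about 0.2 kg; origin at the centre of its underside, z up its axis. Two or three tins are present. They start standing on the bench to the right of the rack, mixed with the jars
- jar_1: a tall, slim white ink jar with a black cap, a cylinder 54 in diameter and 84 high, about 0.2 kg; origin at the centre of its underside, z up its axis. One or two jars are present, standing among the tins at the start
- jar_2: a tall, slim white ink jar with a black cap, a cylinder 54 in diameter and 84 high, about 0.2 kg; origin at the centre of its underside, z up its axis. One or two jars are present, standing among the tins at the start
- sponge: a yellow sponge, 110 by 70 by 38, beyond the tins on the right: not to be disturbed; origin under its centre
- palette_knife: a palette knife, 200 long and 20 high, lying on the bench between robot and rack: not to be disturbed; origin near its middle, handle along its -x
- solvent: a capped white bottle, 56 in diameter, 130 high, at the far right: not to be disturbed; origin under its centre
- tape: a flat brown roll, 90 in diameter and 24 high, beyond the rack on the left: not to be disturbed; origin under its centre
There are look-alikes about, which are no part of the job. What is shaped like the jar_1 but green or pink is not meant.

How it is judged:
On the way:
1. both boards lie home in the two bays, level and flush, while all tins and jars are still off the rack (((horizontal distance between board_1 and bay_near below 0.015 m and horizontal distance between board_2 and bay_far below 0.015 m) or (horizontal distance between board_2 and bay_near below 0.015 m and horizontal distance between board_1 and bay_far below 0.015 m)) and z of board_1 in the frame of rack between 0.036 and 0.0425 m and angle between each of board_1, board_2's own z axis and vertical below 0.02 rad and z of board_2 in the frame of rack between 0.036 and 0.0425 m and height (world z) of each of tin_1, tin_2, tin_3, jar_1, jar_2 below 0.042 m), for 0.3 s.
At the end, for the whole second after the job is handed in: a board home in each bay: within 15 mm of its centre, 2.5 mm of the notch floor, 0.02 rad of level; tins on the near board, jars on the far one, upright, at rest, within 14 mm of its centre line and 95 mm of its middle, each with one of its kind (if any) at most 24 mm clear of it (((horizontal distance between board_1 and bay_near below 0.015 m and horizontal distance between board_2 and bay_far below 0.015 m) or (horizontal distance between board_2 and bay_near below 0.015 m and horizontal distance between board_1 and bay_far below 0.015 m)) and z of board_1 in the frame of rack between 0.036 and 0.0425 m and angle between each of board_1, board_2's own z axis and vertical below 0.02 rad and z of board_2 in the frame of rack between 0.036 and 0.0425 m and x of tin_1 in the frame of rack between -0.074 and -0.046 m and y of tin_1 in the frame of rack between -0.095 and 0.095 m and z of tin_1 in the frame of rack between 0.05 and 0.061 m and angle between each of tin_1, tin_2, tin_3, jar_1, jar_2's own z axis and vertical below 0.08 rad and linear speed of each of tin_1, tin_2, tin_3, jar_1, jar_2 below 0.02 m/s and (horizontal distance between tin_1 and tin_2 below 0.086 m or horizontal distance between tin_1 and tin_3 below 0.086 m) and x of tin_2 in the frame of rack between -0.074 and -0.046 m and y of tin_2 in the frame of rack between -0.095 and 0.095 m and z of tin_2 in the frame of rack between 0.05 and 0.061 m and (horizontal distance between tin_2 and tin_1 below 0.086 m or horizontal distance between tin_2 and tin_3 below 0.086 m) and x of tin_3 in the frame of rack between -0.074 and -0.046 m and y of tin_3 in the frame of rack between -0.095 and 0.095 m and z of tin_3 in the frame of rack between 0.05 and 0.061 m and (horizontal distance between tin_3 and tin_1 below 0.086 m or horizontal distance between tin_3 and tin_2 below 0.086 m) and x of jar_1 in the frame of rack between 0.046 and 0.074 m and y of jar_1 in the frame of rack between -0.095 and 0.095 m and z of jar_1 in the frame of rack between 0.05 and 0.061 m and horizontal distance between jar_1 and jar_2 below 0.08 m and x of jar_2 in the frame of rack between 0.046 and 0.074 m and y of jar_2 in the frame of rack between -0.095 and 0.095 m and z of jar_2 in the frame of rack between 0.05 and 0.061 m and horizontal distance between jar_2 and jar_1 below 0.08 m); the robot touches nothing.
It fails at once if a bystander is moved by more than 4 cm or tipped over (distance of any of sponge, palette_knife, solvent, tape from where it was at the start of the episode above 0.04 m or angle between solvent's own z axis and vertical above 0.6 rad).
Of tin_1, tin_2, tin_3 only 2 to 3 are there at a start; the rules pass over those that are not, and their reading is None.
Of jar_1, jar_2 only 1 to 2 are there at a start; the rules pass over those that are not, and their reading is None.
At some moment in a run one of board_1, board_2 may be knocked a few centimetres aside while the robot is not near it.
Once in a run the grip may slacken for a moment while it holds something.
It also fails if it takes over 210 s, if anything falls off the work surface, if the arm or the gripper's body presses on something with over 40 N, if the wrist force passes 120 N, or if a joint passes its speed limit or range.

## Robot

A 6-joint arm with a two-finger parallel gripper is mounted at the origin on the work surface. World frame = base frame: x ahead of the robot, y to its left, z up, the work surface at z = 0. Lengths are in m, angles in rad, forces in N, time in s.
With the tool pointing down it reaches from about 0.375 to 0.9 m from the base axis. Payload 3.1 kg.
Tool frame: the origin (TCP) lies midway between the tips of the shut fingers; the grasp point (between the pads) lies 19 mm behind it (manip.tcp_to_grasp is the distance from the TCP to the grasp point, in m); z points along the fingers, y is the line along which they close (so a half turn about z gives the same grasp; the last joint's range is limited). The gripper opens to 85 mm and grips with 20 to 120 N. Pads are 22 mm wide; open, the fingers measure 114 mm over their backs; the gripper's body (76 mm by 85 mm) begins 54 mm behind the grasp point. The pads swing forward as they close: fully open they stand 13 mm farther back than shut.
Start: joints at [-0.178, 0.527, 1.433, -0, 1.181, -0.178], TCP at [0.625, 0, 0.231] pointing down, gripper open.
Joint ranges: [-3.08, 3.08], [-0.75, 2.2], [0.22, 2.44], [-1.43, 4.57], [0, 2.65], [-2.85, 2.85]. Speed limits (rad/s): [2.79, 2.79, 3.14, 3.14, 3.14, 3.14].

## Interface

Orientations are given as a unit quaternion [x, y, z, w].
In Python, from station import manip gives the robot as it stands. The module is installed in compiled form; this text tells all that it offers.
- The arm moves only by the shell command python3 -m crank 'ROWS' [OPENING] [FORCE]. ROWS is JSON, a list of rows, each a list of 2 entries, a list of its own where there are three numbers: the shift along the tool's x, y, z in cm, then the turn about the tool's z in degrees. In form: [[[x, y, z], spin], ...]. A call has 1 to 10 rows; each row is the pose to reach, as a shift and turn from the pose commanded when the call began, along the tool's axes at that moment; what a row does not reach only later rows make up. A row lasts 1/10 s, in which the tool goes at most 50 mm and 8.59 degrees, less where a joint would pass 70% of its speed; a pose out of reach is approached as far as the arm can. A call with a gripper value outside its range is refused whole. OPENING is the finger opening in cm, from 0 to 8.54, set as the call begins (- or left out, the last holds). The fingers move at their own pace and stop on an object; FORCE is the grip in N (left out, the last holds). Time passes only in rows, so rows that repeat a pose let the fingers close. It gives the time, the measured TCP pose, the force and the opening at its end, in the units of the state.
- manip.sense(): the state, without advancing time (a new reading comes with each control period).
- manip.snapshot(name): name is "scene" or "side" or "wrist"; returns the picture (384x512x3 uint8, red, green, blue); there is no depth.
- manip.camera_params(name): a dict with "fx", "fy", "cx", "cy" (pixels), "pose" (4x4, takes a point from camera to world coordinates). Camera axes: x right, y up, looking along -z (the intrinsics and any distortion apply to the point x, -y, -z); pixel columns grow to the right and rows downward; lengths in m; the calibration is good to about 2 mm. A picture is of the moment at which its call begins: read the wrist's pose just before it. camera_params takes no time and is no camera call; for the wrist camera it gives the pose at the moment of the call.
- manip.sign_off(): hands the job in, once; it reports no verdict.
The state is a dict: "t": time; "q": joint angles; "qd": joint speeds; "tau": joint torques, N m; "tcp_pos": TCP position; "tool_rot": TCP orientation; "force": force on the tool from outside, world axes, zero at the start; "ft_torque": the same for the moment, N m; "finger_gap": opening from 0.0 (shut) to 1.0 (fully open).
Only numpy, scipy, OpenCV 4.12 (cv2) and the standard library are available. Lean on these libraries where they do the work, as an engineer would, in place of code of your own. Each camera call takes 0.05 s, during which the arm holds its last target. There are 200 camera calls.

## Working session

There is one attempt and no reset: what is moved stays moved. The work goes in short steps, Python scripts to look and compute and a shell command to move; the robot and the scene stay as the last step left them, time stands still between calls to the robot, and variables do not carry over. Pictures are saved under pics/ and viewed, on a budget of 14 in all, crops included, one or two more only if the job needs it, and the job is handed in when it is done.

```bash
mkdir -p pics; ls; cat > h.py <<'E'
import numpy as np, cv2
from station import manip
def snap(n,f):
    p=manip.camera_params(n); im=manip.snapshot(n); cv2.imwrite('pics/'+f+'.png',im[:,:,::-1]); np.savez('pics/'+f+'.npz',im=im,**{k:np.array(p[k]) for k in('fx','fy','cx','cy','pose')}); return im,p
def load(f):
    d=np.load('pics/'+f+'.npz'); return d['im'],d
def ray(p,u,v):
    T=np.array(p['pose']); d=np.array([(u-p['cx'])/p['fx'],-(v-p['cy'])/p['fy'],-1.]); return T[:3,3],T[:3,:3]@d
def onz(p,u,v,z):
    o,d=ray(p,u,v); return o+d*(z-o[2])/d[2]
def proj(p,X):
    T=np.array(p['pose']); c=T[:3,:3].T@(np.array(X)-T[:3,3]); return p['cx']-p['fx']*c[0]/c[2], p['cy']+p['fy']*c[1]/c[2]
E
python3 - <<'E'
from h import *
np.set_printoptions(precision=3,suppress=True)
for n in('scene','side','wrist'):
    im,p=snap(n,n+'0'); print(n,{k:p[k] for k in p if k!='pose'}); print(np.array(p['pose']))
a=cv2.imread('pics/scene0.png');b=cv2.imread('pics/side0.png')
print(manip.sense())
E
```

```text
pics
scene {'fx': 355.61189113479463, 'fy': 355.61189113479463, 'cx': 261.6105462742731, 'cy': 186.65316153559266}
[[ 0.717 -0.59   0.37   0.939]
 [ 0.697  0.606 -0.384 -0.503]
 [ 0.003  0.533  0.846  0.992]
 [ 0.     0.     0.     1.   ]]
side {'fx': 410.231326319389, 'fy': 410.231326319389, 'cx': 249.81957342469352, 'cy': 191.34116683826727}
[[ 0.992  0.072 -0.103  0.438]
 [-0.126  0.63  -0.766 -0.872]
 [ 0.01   0.773  0.634  0.731]
 [ 0.     0.     0.     1.   ]]
wrist {'fx': 270.9809610126473, 'fy': 270.9809610126473, 'cx': 258.1783218416848, 'cy': 191.07049564728175}
[[ 1.    -0.001  0.003  0.625]
 [-0.     0.946  0.324  0.084]
 [-0.003 -0.324  0.946  0.374]
 [ 0.     0.     0.     1.   ]]
{'t': 0.15, 'q': array([-0.178,  0.528,  1.434,  0.   ,  1.181, -0.178]), 'qd': array([ 0.001, -0.003, -0.003, -0.001, -0.001,  0.003]), 'tau': array([  0.001, -44.274, -17.828,  -0.   ,   0.006,  -0.   ]), 'tcp_pos': array([0.624, 0.   , 0.231]), 'tool_rot': array([ 0.707,  0.707, -0.   , -0.001]), 'force': array([ 0.346, -0.369, -0.518]), 'ft_torque': array([ 0.007, -0.023,  0.079]), 'finger_gap': 0.9978951949453018}
```

View pics/scene0.png

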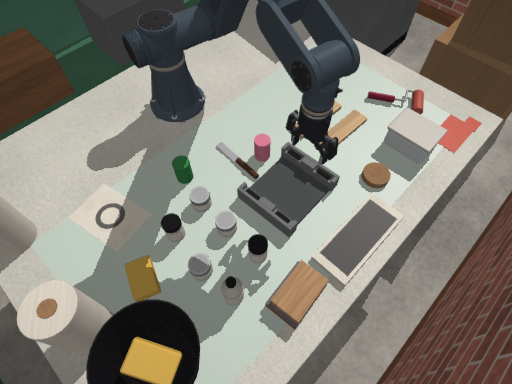

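View pics/side0.png

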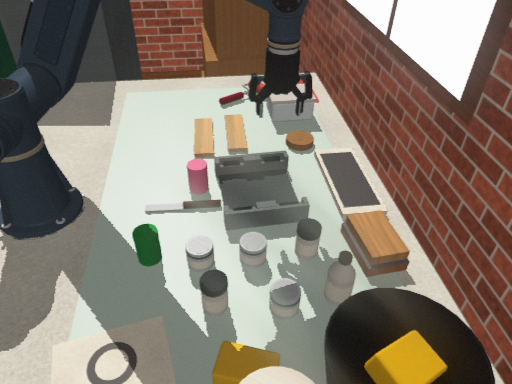

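The side view shows three tins with metal lids at (200,245), (253,243) and (285,292), and two black-capped jars at (214,285) and (309,232). The look-alikes are green (147,243) and pink (198,176). The boards are at (204,137) and (236,132), and the rack is around (258,190).

```bash
python3 - <<'E'
from h import *
np.set_printoptions(precision=3,suppress=True)
im,p=load('side0'); hsv=cv2.cvtColor(im,cv2.COLOR_RGB2HSV)
print('board px',hsv[137,204],hsv[132,236],'bench',hsv[120,150],'cap',hsv[282,213],hsv[229,309],'tin',hsv[243,198],hsv[239,252],hsv[287,284],'rack',hsv[190,258])
m=cv2.inRange(hsv,(8,70,90),(25,220,255)); m[:100]=0;m[165:]=0
for c in cv2.findContours(m,0,2)[0]:
    if cv2.contourArea(c)<200: continue
    b=cv2.boxPoints(cv2.minAreaRect(c)); print('board?',[int(x) for x in cv2.boundingRect(c)],cv2.contourArea(c))
    q=cv2.approxPolyDP(c,3,True)[:,0]
    for u,v in q: print(' ',u,v,onz(p,u,v,.015)[:2])
m=cv2.inRange(hsv,(0,0,0),(180,255,60)); m[:210]=0;m[320:]=0
for c in cv2.findContours(m,0,2)[0]:
    if cv2.contourArea(c)<100: continue
    print('dark',cv2.boundingRect(c),cv2.contourArea(c))
big=np.zeros((600,800,3),np.uint8)
big[:300]=cv2.resize(im[110:230,130:450][:, :],(800,300),interpolation=3)
big[300:]=cv2.resize(im[210:330,130:450],(800,300),interpolation=3)
cv2.imwrite('pics/crop1.png',big[:,:,::-1])
E
```

```text
board px [ 17  97 218] [ 17 108 217] bench [ 55  13 230] cap [68 13 79] [43 21 87] tin [170   4 216] [ 20   4 188] [ 60   7 113] rack [75 11 94]
board? [286, 130, 28, 21] 418.5
  287 134 [0.715 0.277]
  287 144 [0.703 0.217]
  293 149 [0.717 0.186]
  304 150 [0.75  0.177]
  312 145 [0.782 0.202]
  313 138 [0.795 0.243]
  308 132 [0.788 0.282]
  296 130 [0.751 0.299]
board? [194, 118, 20, 39] 648.0
  211 118 [0.47  0.411]
  195 119 [0.415 0.411]
  195 156 [0.409 0.182]
  213 155 [0.464 0.181]
board? [225, 115, 22, 37] 612.0
  225 115 [0.521 0.428]
  229 151 [0.515 0.198]
  246 150 [0.569 0.197]
  241 115 [0.577 0.421]
board? [337, 100, 115, 65] 2710.0
  337 100 [0.952 0.497]
  345 121 [0.934 0.34 ]
  350 121 [0.951 0.338]
  342 115 [0.936 0.382]
  343 110 [0.951 0.418]
  352 120 [0.961 0.344]
  350 126 [0.941 0.304]
  347 124 [0.935 0.319]
  355 137 [0.935 0.234]
  360 134 [0.958 0.25 ]
  364 139 [0.96  0.219]
  364 152 [0.934 0.145]
  365 146 [0.949 0.178]
  370 148 [0.961 0.165]
  375 157 [0.959 0.115]
  372 159 [0.946 0.105]
  376 158 [0.96  0.109]
  378 164 [0.955 0.078]
  382 163
[... 381 characters left out ...]
139 [1.167 0.196]
  450 164 [1.172 0.053]
  441 148 [1.187 0.14 ]
  445 158 [1.172 0.085]
  418 125 [1.177 0.285]
  419 111 [1.225 0.381]
  424 110 [1.247 0.386]
  415 100 [1.249 0.465]
  423 109 [1.247 0.394]
  419 109 [1.232 0.395]
  415 120 [1.182 0.319]
  397 100 [1.18  0.473]
  393 102 [1.158 0.459]
  406 111 [1.178 0.386]
  401 121 [1.13  0.318]
  380 100 [1.115 0.48 ]
  391 114 [1.114 0.37 ]
  388 123 [1.079 0.31 ]
  374 106 [1.075 0.436]
  374 100 [1.093 0.482]
  365 100 [1.058 0.486]
  363 105 [1.037 0.448]
  355 100 [1.02 0.49]
  357 106 [1.012 0.443]
  353 109 [0.99  0.422]
  348 100 [0.994 0.493]
  346 110 [0.962 0.417]
dark (330, 290, 130, 30) 2288.5
dark (0, 210, 82, 29) 1570.5
```

View pics/crop1.png

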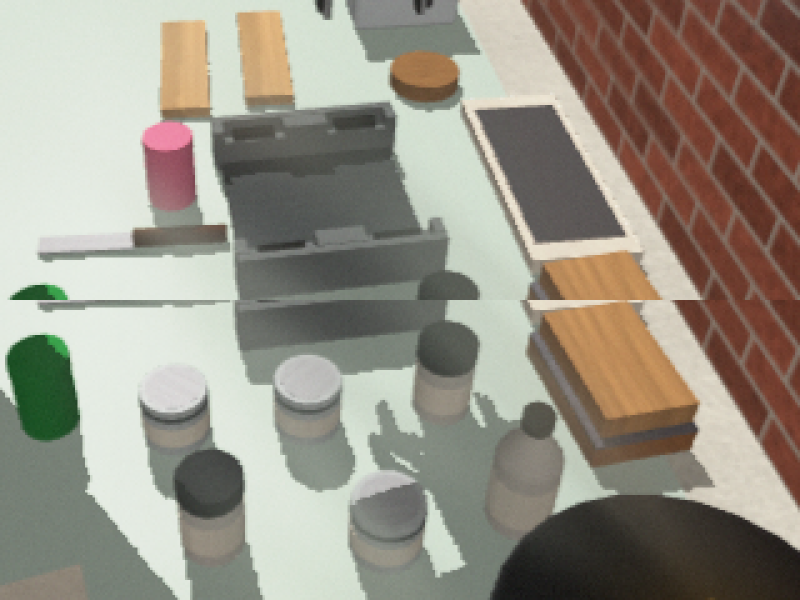

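View pics/wrist0.png

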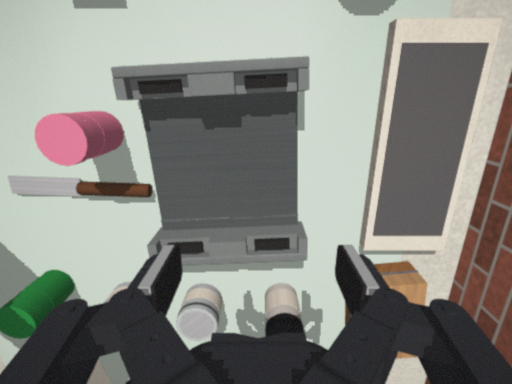

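The crop confirms three plain metal tins and two white jars with black caps. The green and pink cylinders are look-alikes. Now I'll measure the rack corners, tins and jars.

```bash
python3 - <<'E'
from h import *
np.set_printoptions(precision=3,suppress=True)
_,p=load('side0'); _,w=load('wrist0'); _,s=load('scene0')
for n,u,v,z in [('tinA',174,390,.058),('tinB',308,382,.058),('tinC',387,502,.058),('jarA',209,472,.084),('jarB',447,347,.084),('pink',168,136,.084),('green',38,352,.084),('solv',538,410,.13)]: print(n,onz(p,130+u/2.5,210-(100 if n=='pink' else 0)+(v-(0 if n=='pink' else 300))/2.5,z))
for n,u,v,z in [('tinA',200,194,.058),('tinB',226,217,.058),('tinC',200,261,.058),('jarA',172,221,.084),('jarB',258,241,.084),('pink',262,140,.084)]: print('scene',n,onz(s,u,v,z))
print('rack wrist',[onz(w,u,v,.055)[:2] for u,v in((113,68),(308,57),(149,263),(306,256))])
print('rack side',[onz(p,130+u/2.5,110+v/2.5,.055)[:2] for u,v in((213,118),(393,104),(236,252),(446,236))])
# pad centres notch (dark) wrist
print('pads',[onz(w,u,v,.046)[:2] for u,v in((160,87),(266,81),(185,248),(271,243))])
E
```

```text
tinA [ 0.413 -0.236  0.058]
tinB [ 0.532 -0.24   0.058]
tinC [ 0.578 -0.378  0.058]
jarA [ 0.438 -0.352  0.084]
jarB [ 0.658 -0.237  0.084]
pink [0.417 0.04  0.084]
green [ 0.296 -0.201  0.084]
solv [ 0.697 -0.358  0.13 ]
scene tinA [ 0.414 -0.23   0.058]
scene tinB [ 0.529 -0.228  0.058]
scene tinC [ 0.577 -0.369  0.058]
scene jarA [ 0.44  -0.351  0.084]
scene jarB [ 0.658 -0.224  0.084]
scene pink [0.416 0.04  0.084]
rack wrist [array([0.467, 0.115]), array([0.677, 0.125]), array([ 0.474, -0.13 ]), array([ 0.688, -0.118])]
rack side [array([0.469, 0.11 ]), array([0.681, 0.116]), array([ 0.477, -0.123]), array([ 0.688, -0.123])]
pads [array([0.513, 0.096]), array([0.632, 0.102]), array([ 0.523, -0.111]), array([ 0.641, -0.103])]
```

```bash
python3 -m crank '[[[30,-12.4,0],0],[[30,-12.4,0],0],[[30,-12.4,0],0],[[30,-12.4,0],0],[[30,-12.4,0],0],[[30,-12.4,0],0],[[30,-12.4,0],0],[[30,-12.4,0],0],[[30,-12.4,0],0],[[30,-12.4,0],0]]' 8.5
cat > boards.py <<'E'
from h import *
import sys
def boards(f,z=.015,n='wrist'):
    im,p=snap(n,f); hsv=cv2.cvtColor(im,cv2.COLOR_RGB2HSV); m=cv2.inRange(hsv,(10,60,120),(24,220,255)); m=cv2.morphologyEx(m,cv2.MORPH_OPEN,np.ones((3,3)))
    for c in cv2.findContours(m,0,2)[0]:
        if cv2.contourArea(c)<600: continue
        h=cv2.convexHull(c)[:,0]; X=np.array([onz(p,u,v,z)[:2] for u,v in h.astype(float)],np.float32)
        (c0,s,a)=cv2.minAreaRect(X*1000); b=cv2.boxPoints((c0,s,a)); e=max((b[1]-b[0],b[2]-b[1]),key=np.linalg.norm); e=e*np.sign(e[1])
        print('px',cv2.boundingRect(c),'c mm',np.round(c0,1),'size',np.round(s,1),'yaw deg',round(float(np.degrees(np.arctan2(-e[0],e[1]))),1))
    return im,p
if __name__=='__main__': boards(sys.argv[1]); print(manip.sense()['tcp_pos'])
E
python3 boards.py w1
```

```text
t: 1.15
tcp_pos: [0.5014, 0.2991, 0.2312]
tool_rot: [0.707, 0.707, -0.0, 0.0]
force: [0.7, -0.3, 0.5]
finger_gap: 0.995
px (185, 68, 50, 164) c mm [438.2 307.3] size [219.5  60.6] yaw deg -1.7
px (267, 53, 57, 169) c mm [546.  323.4] size [219.3  61.1] yaw deg -1.7
[0.5016219  0.2988214  0.23117589]
```

View pics/w1.png

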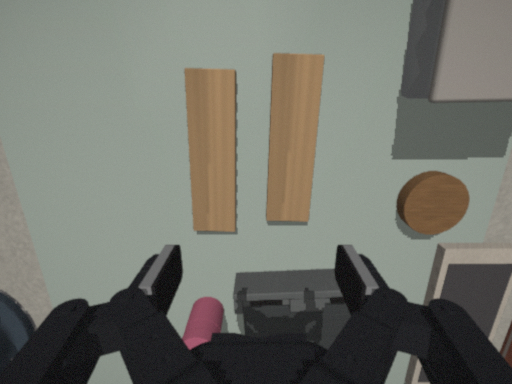

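Both boards measure 219×61 mm, which matches the real size. They are at px (210,150) and (295,137). I'll take the right one first, for the far bay.

```bash
python3 -m crank '[[[2.45,4.45,0],1.7],[[2.45,4.45,5],1.7],[[2.45,4.45,10],1.7],[[2.45,4.45,15],1.7],[[2.45,4.45,18],1.7],[[2.45,4.45,20],1.7],[[2.45,4.45,21.5],1.7],[[2.45,4.45,22.5],1.7],[[2.45,4.45,22.5],1.7],[[2.45,4.45,22.5],1.7]]' 8.5 60; python3 - <<'E'
from h import *
snap('wrist','w2');print(manip.sense()['force'])
E
```

```text
t: 2.2
tcp_pos: [0.5464, 0.3245, 0.0071]
tool_rot: [0.718, 0.696, 0.001, 0.0]
force: [0.2, -0.4, 0.1]
finger_gap: 0.995
[-0.98713411  0.51574195 -0.32895073]
```

View pics/w2.png

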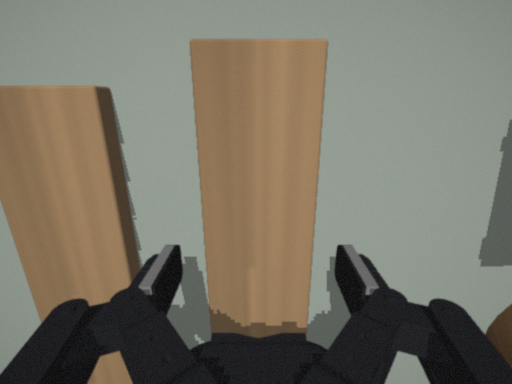

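```bash
python3 -m crank '[[[0,0,0.5],0],[[0,0,1],0],[[0,0,1],0]]'; python3 -m crank '[[[0,0,0],0],[[0,0,0],0],[[0,0,0],0],[[0,0,0],0],[[0,0,0],0],[[0,0,0],0],[[0,0,0],0]]' 0 80
```

```text
t: 2.55
tcp_pos: [0.545, 0.3245, -0.0041]
tool_rot: [0.717, 0.697, -0.0, -0.0]
force: [1.0, -0.2, -0.1]
finger_gap: 0.996
t: 3.25
tcp_pos: [0.5462, 0.3249, -0.0028]
tool_rot: [0.718, 0.697, 0.001, 0.0]
force: [0.8, -0.2, 4.8]
finger_gap: 0.699
```

```bash
python3 -m crank '[[[0,0,-5],0],[[0,0,-10],0],[[0,0,-15],0],[[0,0,-18],0],[[0,0,-18],0],[[0,0,-18],0]]'; python3 - <<'E'
from h import *
im,w=load('wrist0'); hsv=cv2.cvtColor(im,cv2.COLOR_RGB2HSV)
print(hsv[75,200],hsv[150,220],hsv[30,200],hsv[243,225],hsv[110,320])
m=((hsv[:,:,2]<145)&(hsv[:,:,1]<60)).astype(np.uint8); m[:,330:]=0; m[:,:100]=0;m[268:]=0;m[:48]=0
m=cv2.morphologyEx(m,cv2.MORPH_OPEN,np.ones((3,3)))
c=max(cv2.findContours(m,0,2)[0],key=cv2.contourArea); h=cv2.convexHull(c)[:,0]
X=np.array([onz(w,u,v,.055)[:2] for u,v in h.astype(float)],np.float32)*1000
print(cv2.boundingRect(c),cv2.minAreaRect(X)); print(cv2.approxPolyDP(cv2.convexHull(c),4,True)[:,0].tolist())
# inner floor quad / pads: dark blobs
d=(hsv[:,:,2]<52).astype(np.uint8);d[:,310:]=0
for c in cv2.findContours(d,0,2)[0]:
    if 80<cv2.contourArea(c)<900:
        x,y,a,b=cv2.boundingRect(c); print((x,y,a,b),onz(w,x+a/2,y+b/2,.047)[:2])
snap('wrist','w3')
big=cv2.resize(im[48:273,105:315],(700,600*1),interpolation=3); cv2.imwrite('pics/c7.png',big[:,:,::-1])
E
```

```text
t: 3.85
tcp_pos: [0.5448, 0.3243, 0.176]
tool_rot: [0.718, 0.697, -0.0, -0.0]
force: [0.0, -0.2, -3.1]
finger_gap: 0.7
[ 75   4 128] [100  17  89] [ 57  13 218] [ 40   6 129] [ 58  15 217]
(112, 57, 197, 211) ((576.4450073242188, -5.2989349365234375), (223.62753295898438, 261.0225830078125), 0.10937297344207764)
[[307, 57], [302, 265], [143, 267], [112, 68]]
(255, 238, 34, 12) [ 0.64249595 -0.10444973]
(138, 79, 44, 15) [0.51304684 0.09650968]
(245, 73, 42, 15) [0.63245737 0.10270185]
```

View pics/c7.png

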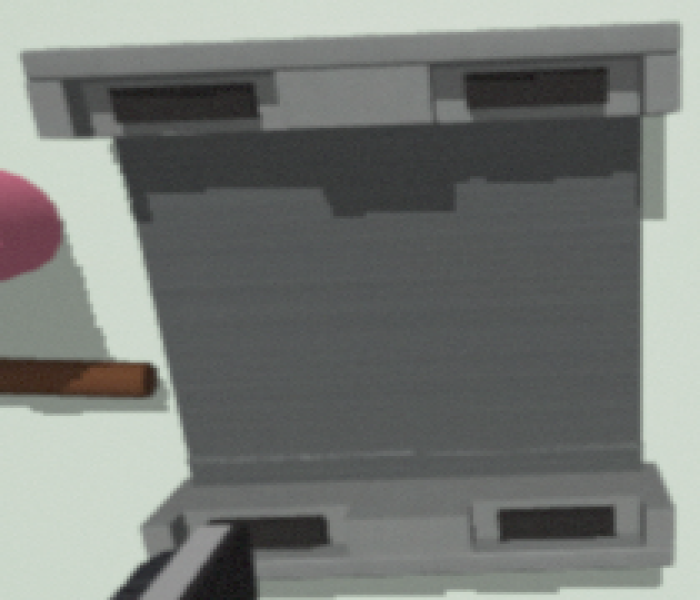

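View pics/w3.png

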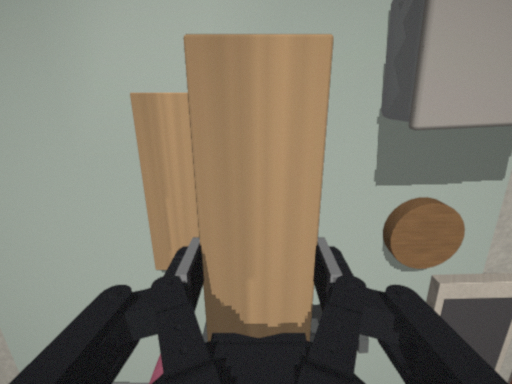

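The rack's pads give a yaw of about +2.7°, with the far bay at about (0.637, −0.001) and the near bay at about (0.517, −0.0045). The board is gripped square. Next I'll measure how it sits in the hand from its end corners at (186,35) and (331,35).

```bash
cat > held.py <<'E'
from h import *
import sys
from scipy.spatial.transform import Rotation as R
# board held: underside = tcp z + off
def held(f,off=.003):
    s=manip.sense(); im,p=snap('wrist',f); hsv=cv2.cvtColor(im,cv2.COLOR_RGB2HSV); m=cv2.inRange(hsv,(10,60,120),(24,220,255)); m[200:]=0
    zt=s['tcp_pos'][2]+off+.015
    rows=[]
    L=[];Rr=[]
    for v in range(60,195,5):
        c=np.flatnonzero(m[v,:]);  c=c[(c>140)&(c<380)]
        # run containing col 258
        run=[258,258]
        while m[v,run[0]-1] : run[0]-=1
        while m[v,run[1]+1] : run[1]+=1
        L.append(onz(p,run[0],v,zt)[:2]); Rr.append(onz(p,run[1]+1,v,zt)[:2])
    col=np.flatnonzero(m[:,258]); end=onz(p,258,col[0],zt)[:2]
    L=np.array(L);Rr=np.array(Rr); mid=(L+Rr)/2; k=np.polyfit(mid[:,1],mid[:,0],1)
    Rm=R.from_quat(s['tool_rot']).as_matrix(); tx=Rm[:2,0]; 
    yaw=-np.arctan(k[0]); ax=np.array([-np.sin(yaw),np.cos(yaw)]); c0=np.array([np.polyval(k,end[1]),end[1]])-.11*ax
    print('width',np.median(np.linalg.norm(L-Rr,axis=1)),'board c',c0,'yaw',np.degrees(yaw),'tcp',s['tcp_pos'],'tool yaw',np.degrees(np.arctan2(-tx[0],tx[1])),'c-tcp',c0-s['tcp_pos'][:2])
if __name__=='__main__': held(sys.argv[1])
E
python3 held.py w4
```

```text
width 0.08608852303992968 board c [0.51863281 0.32620565] yaw -14.820946518036767 tcp [0.54393813 0.32394633 0.17452658] tool yaw -1.6995531678467082 c-tcp [-0.02530532  0.00225932]
```

```bash
sed -i 's/mid=(L+Rr)\/2; k=/k0=np.polyfit(Rr[:,1],Rr[:,0],1); mid=Rr-.031*np.array([1,-k0[0]])\/np.hypot(1,k0[0]); k=/' held.py; python3 held.py w5
```

```text
width 0.08597093663569749 board c [0.54355    0.32245675] yaw -1.621145710549377 tcp [0.54364575 0.32379846 0.17380909] tool yaw -1.704494482897703 c-tcp [-9.57520303e-05 -1.34171387e-03]
```

```bash
python3 -m crank '[[[-32.1,10.3,0],-4.4],[[-32.1,10.3,0],-4.4],[[-32.1,10.3,0],-4.4],[[-32.1,10.3,0],-4.4],[[-32.1,10.3,0],-4.4],[[-32.1,10.3,0],-4.4],[[-32.1,10.3,0],-4.4],[[-32.1,10.3,0],-4.4],[[-32.1,10.3,0],-4.4],[[-32.1,10.3,0],-4.4]]'; python3 held.py w6
```

```text
t: 5.0
tcp_pos: [0.6376, 0.0018, 0.1747]
tool_rot: [0.69, 0.724, -0.001, -0.002]
force: [-0.3, 0.5, -1.9]
finger_gap: 0.699
width 0.06153273396469416 board c [6.37572149e-01 4.36756855e-04] yaw 2.767870734736281 tcp [0.63755487 0.00176506 0.17471998] tool yaw 2.733084543729193 c-tcp [ 1.72803012e-05 -1.32830074e-03]
```

```bash
python3 -m crank '[[[-0.1,0,4],0],[[-0.1,0,8],0],[[-0.1,0,10],0],[[-0.1,0,11],0],[[-0.1,0,11],0],[[-0.1,0,11],0]]'; python3 held.py w7
```

```text
t: 5.65
tcp_pos: [0.6398, 0.0003, 0.0673]
tool_rot: [0.69, 0.724, 0.001, 0.001]
force: [-0.6, 0.1, -1.2]
finger_gap: 0.701
width 0.061440719346889654 board c [ 0.63953281 -0.00109817] yaw 2.6472238971875157 tcp [6.39808810e-01 2.73713359e-04 6.73000519e-02] tool yaw 2.7674930046245225 c-tcp [-0.000276   -0.00137189]
```

View pics/w7.png

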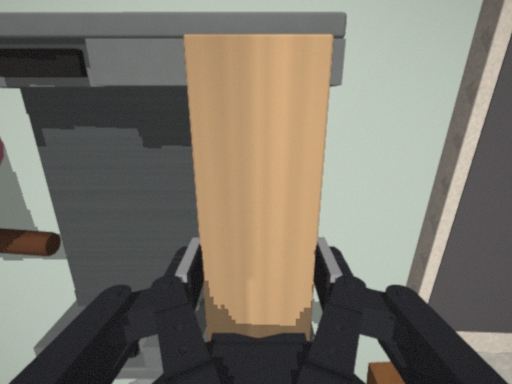

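```bash
python3 - <<'E'
from h import *
im,p=load('w7'); 
y=np.radians(2.7);R=np.array([[np.cos(y),-np.sin(y)],[np.sin(y),np.cos(y)]])
for u,v,o in[(345.5,34.5,(.047,.114)),(345.5,12.5,(.047,.126)),(88,39,(-.085+0,.114))]: X=onz(p,u,v,.055)[:2]; print(X, X-R@np.array(o))
print(onz(p,0,36.5,.055)[:2],onz(p,340,34.5,.055)[:2])
E
```

```text
[0.67848526 0.11663388] [6.36907568e-01 5.46434515e-04]
[0.67702087 0.12618156] [ 0.63600846 -0.00189257]
[0.54792061 0.10835726] [ 0.63819638 -0.00151214]
[0.50350773 0.10735559] [0.6757024  0.11650057]
```

```bash
python3 -m crank '[[[0,-0.25,0.5],0],[[0,-0.25,1],0],[[0,-0.25,1.5],0],[[0,-0.25,2],0],[[0,-0.25,2.2],0],[[0,-0.25,2.2],0],[[0,-0.25,2.2],0]]' - 120
```

```text
t: 6.4
tcp_pos: [0.6363, -0.0006, 0.0447]
tool_rot: [0.69, 0.724, -0.0, -0.0]
force: [-2.0, -0.2, 3.8]
finger_gap: 0.687
```

```bash
python3 -m crank '[[[0,0,0.2],0],[[0,0,0.4],0],[[0,0,0.6],0],[[0,0,0.8],0],[[0,0,0.8],0]]'; python3 -m crank '[[[0,0,0.2],0],[[0,0,0.4],0],[[0,0,0.4],0],[[0,0,0.4],0]]'
```

```text
t: 6.9
tcp_pos: [0.6364, -0.0006, 0.0378]
tool_rot: [0.69, 0.724, -0.0, 0.0]
force: [-4.2, 0.2, 9.1]
finger_gap: 0.685
t: 7.3
tcp_pos: [0.6364, -0.0006, 0.0374]
tool_rot: [0.69, 0.724, -0.0, 0.0]
force: [-9.5, -0.4, 29.2]
finger_gap: 0.69
```

```bash
python3 -m crank '[[[0,0,0],0],[[0,0,0],0],[[0,0,0],0],[[0,0,-2],0],[[0,0,-5],0],[[0,0,-10],0],[[0,0,-10],0],[[0,0,-10],0]]' 8.5; python3 -m crank '[[[5,0,0],0],[[8,0,0],0],[[8,0,2.5],0],[[8,0,5],0],[[8,0,6.5],0],[[8,0,7],0],[[8,0,7],0]]' 0
```

```text
t: 8.1
tcp_pos: [0.6373, -0.0006, 0.1332]
tool_rot: [0.69, 0.724, 0.001, 0.001]
force: [-0.3, 0.0, 0.4]
finger_gap: 0.995
t: 8.8
tcp_pos: [0.6318, 0.0791, 0.0606]
tool_rot: [0.69, 0.723, -0.001, -0.001]
force: [-0.3, -0.4, 0.2]
finger_gap: 0.001
```

```bash
python3 -m crank '[[[0,0,0.3],0],[[0,0,0.6],0],[[0,0,0.9],0],[[0,0,0.9],0]]'; python3 -m crank '[[[0,0,0.3],0],[[0,0,0.3],0],[[0,0,0.3],0]]'
```

```text
t: 9.2
tcp_pos: [0.6335, 0.0792, 0.0551]
tool_rot: [0.69, 0.724, 0.001, 0.001]
force: [-0.7, 1.0, 6.8]
finger_gap: 0.001
t: 9.5
tcp_pos: [0.6335, 0.0792, 0.055]
tool_rot: [0.69, 0.724, 0.001, 0.001]
force: [-5.2, -0.8, 21.8]
finger_gap: 0.003
```

```bash
python3 -m crank '[[[0,0,-2.5],0],[[-5,0,-2.5],0],[[-10,0,-2.5],0],[[-15,0,-2.5],0],[[-16,0,-2.5],0],[[-16,0,-1],0],[[-16,0,-0.3],0],[[-16,0,0],0],[[-16,0,0],0],[[-16,0,0],0]]'; python3 -m crank '[[[0,0,-3],0],[[0,0,-8],0],[[0,0,-12],0],[[0,0,-12],0]]'
```

```text
t: 10.5
tcp_pos: [0.64, -0.0805, 0.055]
tool_rot: [0.689, 0.725, -0.002, 0.001]
force: [-9.0, -5.6, 27.7]
finger_gap: 0.001
t: 10.9
tcp_pos: [0.6437, -0.0786, 0.1759]
tool_rot: [0.689, 0.725, 0.003, 0.005]
force: [-0.4, 0.2, -0.1]
finger_gap: -0.004
```

```bash
python3 -m crank '[[[36.8,-15.3,-5],4.4],[[36.8,-15.3,-5],4.4],[[36.8,-15.3,-5],4.4],[[36.8,-15.3,-5],4.4],[[36.8,-15.3,-5],4.4],[[36.8,-15.3,-5],4.4],[[36.8,-15.3,-5],4.4],[[36.8,-15.3,-5],4.4],[[36.8,-15.3,-5],4.4],[[36.8,-15.3,-5],4.4]]' 8.5; python3 boards.py w8;
```

```text
t: 11.9
tcp_pos: [0.4675, 0.282, 0.219]
tool_rot: [0.716, 0.699, -0.001, -0.001]
force: [-0.5, -1.5, 1.0]
finger_gap: 1.002
px (208, 52, 53, 173) c mm [438.9 307.3] size [218.9  61.3] yaw deg -1.7
[0.46848901 0.28073804 0.21900378]
```

```bash
python3 -m crank '[[[2.6,-3.0,0],0.3],[[2.6,-3.0,5],0.3],[[2.6,-3.0,10],0.3],[[2.6,-3.0,15],0.3],[[2.6,-3.0,18],0.3],[[2.6,-3.0,20],0.3],[[2.6,-3.0,21.5],0.3],[[2.6,-3.0,22],0.3],[[2.6,-3.0,22],0.3],[[2.6,-3.0,22],0.3]]' 8.5 80; python3 -m crank '[[[0,0,0],0],[[0,0,0],0],[[0,0,0],0],[[0,0,0],0],[[0,0,0],0],[[0,0,0],0],[[0,0,0],0]]' 0 80
```

```text
t: 12.95
tcp_pos: [0.4415, 0.3064, 0.0006]
tool_rot: [0.72, 0.694, 0.0, 0.0]
force: [0.7, -0.1, 0.4]
finger_gap: 0.995
t: 13.65
tcp_pos: [0.4412, 0.307, 0.002]
tool_rot: [0.719, 0.695, 0.001, 0.0]
force: [-0.9, -1.2, 7.1]
finger_gap: 0.694
```

```bash
sed -i 's/off=.003/off=-.002/' held.py; python3 -m crank '[[[0,0,-5],0],[[0,0,-10],0],[[0,0,-15],0],[[0,0,-17.5],0],[[0,0,-17.5],0],[[0,0,-17.5],0]]';python3 held.py w9
```

```text
t: 14.25
tcp_pos: [0.4405, 0.3068, 0.1758]
tool_rot: [0.719, 0.695, 0.0, 0.0]
force: [-1.0, -0.6, -1.9]
finger_gap: 0.696
width 0.06128277818112676 board c [0.44031182 0.30679976] yaw -1.7680776264625901 tcp [0.44046737 0.3067929  0.1758297 ] tool yaw -1.987730766529545 c-tcp [-1.55558428e-04  6.85240739e-06]
```

```bash
python3 -m crank '[[[-31,8.7,0],-4.7],[[-31,8.7,0],-4.7],[[-31,8.7,0],-4.7],[[-31,8.7,0],-4.7],[[-31,8.7,0],-4.7],[[-31,8.7,0],-4.7],[[-31,8.7,0],-4.7],[[-31,8.7,5],-4.7],[[-31,8.7,8],-4.7],[[-31,8.7,10],-4.7]]'; python3 -m crank '[[[0,0,0.8],0],[[0,0,0.8],0],[[0,0,0.8],0]]'; python3 held.py w10
```

```text
t: 15.3
tcp_pos: [0.5138, -0.0059, 0.0711]
tool_rot: [0.691, 0.723, -0.002, -0.004]
force: [0.2, -0.6, -0.8]
finger_gap: 0.695
t: 15.6
tcp_pos: [0.517, -0.0059, 0.0672]
tool_rot: [0.69, 0.724, -0.0, -0.0]
force: [-1.0, -0.6, -2.4]
finger_gap: 0.696
width 0.06155128865568199 board c [ 0.517295   -0.00583263] yaw 3.0709925182590285 tcp [ 0.51700608 -0.00588535  0.06720207] tool yaw 2.7157507032225445 c-tcp [2.88917317e-04 5.27176611e-05]
```

View pics/w10.png

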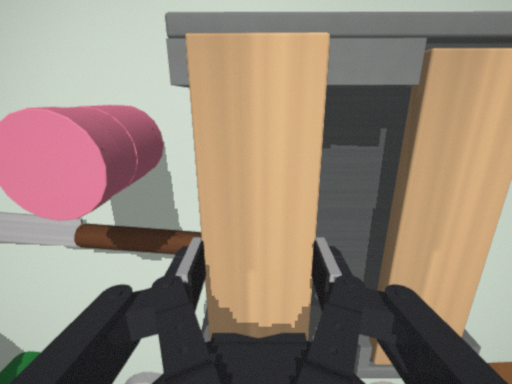

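```bash
python3 - <<'E'
from h import *
im,p=load('w10'); 
y=np.radians(2.8);R=np.array([[np.cos(y),-np.sin(y)],[np.sin(y),np.cos(y)]])
for u,v,o in[(166.5,38.5,(-.047,.114)),(166,13,(-.047,.126)),(420.5,41,(.085,.114))]: X=onz(p,u,v,.055)[:2]; print(X, X-R@np.array(o))
E
```

```text
[0.46508625 0.10441427] [ 0.51759901 -0.00715369]
[0.46554285 0.11564155] [ 0.51864181 -0.00791209]
[0.59434204 0.10930577] [ 0.51501239 -0.00871036]
```

```bash
python3 -m crank '[[[-0.1,0,0.5],0],[[-0.1,0,1],0],[[-0.1,0,1.5],0],[[-0.1,0,1.7],0],[[-0.1,0,1.7],0],[[-0.1,0,1.7],0]]' - 120;  python3 -m crank '[[[0,0,0.3],0],[[0,0,0.6],0],[[0,0,0.9],0],[[0,0,0.9],0],[[0,0,0.9],0]]'
```

```text
t: 16.25
tcp_pos: [0.517, -0.007, 0.0503]
tool_rot: [0.69, 0.724, -0.0, -0.0]
force: [-0.1, -0.9, -0.8]
finger_gap: 0.682
t: 16.75
tcp_pos: [0.5173, -0.0071, 0.0424]
tool_rot: [0.69, 0.724, 0.0, 0.001]
force: [-1.6, -0.1, 6.9]
finger_gap: 0.679
```

```bash
python3 -m crank '[[[0,0,0.3],0],[[0,0,0.5],0],[[0,0,0.5],0],[[0,0,0.5],0]]'; python3 -m crank '[[[0,0,0],0],[[0,0,0],0],[[0,0,0],0],[[0,0,-2],0],[[0,0,-5],0],[[0,0,-9],0],[[0,0,-9],0],[[0,0,-9],0]]' 8.5; python3 -m crank '[[[5,0,0],0],[[8,0,0],0],[[8,0,2.5],0],[[8,0,5],0],[[8,0,6],0],[[8,0,6],0]]' 0
```

```text
t: 17.15
tcp_pos: [0.5174, -0.0071, 0.0422]
tool_rot: [0.69, 0.724, 0.001, 0.001]
force: [-8.1, 1.3, 46.3]
finger_gap: 0.685
t: 17.95
tcp_pos: [0.5174, -0.0071, 0.1265]
tool_rot: [0.69, 0.724, 0.0, 0.001]
force: [0.2, -0.1, -1.0]
finger_gap: 0.996
t: 18.55
tcp_pos: [0.5112, 0.073, 0.0637]
tool_rot: [0.69, 0.723, -0.002, -0.002]
force: [0.3, 0.1, 0.2]
finger_gap: 0.002
```

Next I'll press the ends.

```bash
python3 -m crank '[[[0,0,0.4],0],[[0,0,0.8],0],[[0,0,1.2],0],[[0,0,1.4],0],[[0,0,1.4],0]]'; python3 -m crank '[[[0,0,-2.5],0],[[-5,0,-2.5],0],[[-10,0,-2.5],0],[[-15,0,-2.5],0],[[-16,0,-2.5],0],[[-16,0,-1],0],[[-16,0,-0.3],0],[[-16,0,0],0],[[-16,0,0],0],[[-16,0,0],0]]'; python3 -m crank '[[[0,0,-3],0],[[0,0,-8],0],[[0,0,-13],0],[[0,0,-18],0],[[0,0,-18],0],[[0,0,-18],0]]' 8.5
```

```text
t: 19.05
tcp_pos: [0.5139, 0.0727, 0.055]
tool_rot: [0.69, 0.724, 0.001, 0.001]
force: [-2.7, -0.9, 18.0]
finger_gap: 0.004
t: 20.05
tcp_pos: [0.5205, -0.0873, 0.055]
tool_rot: [0.689, 0.725, -0.001, 0.001]
force: [-6.0, -4.7, 20.5]
finger_gap: -0.002
t: 20.65
tcp_pos: [0.5211, -0.0861, 0.2337]
tool_rot: [0.69, 0.724, 0.001, 0.001]
force: [-0.1, 0.5, 0.6]
finger_gap: 0.99
```

```bash
python3 -m crank '[[[-5,0,-3],2.7],[[-10,1,-3],2.7],[[-14,1.3,-3],2.7],[[-14,1.3,-3],2.7],[[-14,1.3,-3],2.7],[[-14,1.3,-3],2.7]]'; python3 - <<'E'
from h import *
im,p=snap('wrist','w11'); print(manip.sense()['tcp_pos'],p['pose'][:3,3])
cv2.imwrite('pics/w11b.png',cv2.resize(im[:,:,::-1],(800,600),interpolation=3))
E
```

```text
t: 21.25
tcp_pos: [0.5391, -0.2243, 0.2602]
tool_rot: [0.707, 0.707, -0.0, -0.003]
force: [-0.0, 0.7, 0.2]
finger_gap: 0.996
[ 0.53937909 -0.22411515  0.26078294] [ 0.5398386  -0.14076972  0.40384322]
```

View pics/w11b.png

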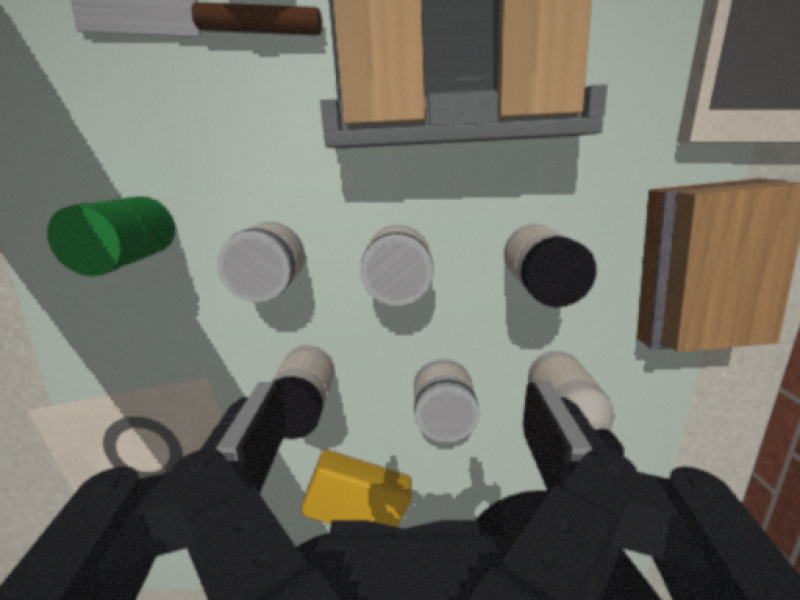

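Tin lids are at (256,265), (397,269) and (447,411) in the enlarged image. Jar caps are at (296,406) and (559,270). The solvent bottle is near (585,400), and both boards look flush.

```bash
python3 - <<'E'
from h import *
np.set_printoptions(precision=4,suppress=True)
im,p=load('w11')
for n,u,v,r,z in [('tinA',256,265,37,.058),('tinB',397,269,36,.058),('tinC',447,411,33,.058),('jarA',297,406,28,.084),('jarB',558,270,37,.084)]:
    c=onz(p,u/1.5625,v/1.5625,z); e=onz(p,(u+r)/1.5625,v/1.5625,z); print(n,c[:2],'r',np.linalg.norm(e-c))
print('solv low',onz(p,555/1.5625,360/1.5625,.02))
E
```

```text
tinA [ 0.4139 -0.2287] r 0.031191999818749684
tinB [ 0.5325 -0.232 ] r 0.030328550325135956
tinC [ 0.5793 -0.3708] r 0.0312365670364447
jarA [ 0.4451 -0.3489] r 0.024517202148833288
jarB [ 0.6584 -0.2257] r 0.028724144355858922
solv low [ 0.6901 -0.3361  0.02  ]
```

```bash
python3 -m crank '[[[-0.4,-5,0],0],[[-0.4,-10,0],0],[[-0.4,-12.5,3],0],[[-0.4,-12.5,8],0],[[-0.4,-12.5,13],0],[[-0.4,-12.5,18],0],[[-0.4,-12.5,22],0],[[-0.4,-12.5,24],0],[[-0.4,-12.5,24.8],0],[[-0.4,-12.5,24.8],0]]' 8.5 60; python3 -m crank '[[[0,0,0],0],[[0,0,0],0],[[0,0,0],0],[[0,0,0],0],[[0,0,0],0],[[0,0,0],0],[[0,0,0],0]]' 0 60;  python3 -m crank '[[[0,0,-3],0],[[0,0,-8],0],[[0,0,-13],0],[[0,0,-15],0],[[0,0,-15],0]]'
```

```text
t: 22.3
tcp_pos: [0.4151, -0.2288, 0.0137]
tool_rot: [0.707, 0.708, -0.0, -0.001]
force: [-0.5, -0.7, -0.2]
finger_gap: 0.996
t: 23.0
tcp_pos: [0.4154, -0.23, 0.016]
tool_rot: [0.707, 0.707, 0.0, 0.001]
force: [-1.5, 1.2, 7.0]
finger_gap: 0.714
t: 23.5
tcp_pos: [0.4174, -0.2317, 0.1683]
tool_rot: [0.707, 0.707, 0.0, 0.005]
force: [0.5, -0.3, -2.6]
finger_gap: 0.716
```

```bash
python3 -m crank '[[[29.1,9.8,0],0],[[29.1,9.8,0],0],[[29.1,9.8,0],0],[[29.1,9.8,0],0],[[29.1,9.8,0],0],[[29.1,9.8,0],0],[[29.1,9.8,0],0],[[29.1,9.8,0],0],[[29.1,9.8,0],0]]';  python3 - <<'E'
from h import *
snap('side','s1'); print(manip.sense()['tcp_pos'])
E
python3 -m crank '[[[0,0,4],0],[[0,0,7],0],[[0,0,8.5],0],[[0,0,9.2],0],[[0,0,9.2],0],[[0,0,9.2],0]]'
```

```text
t: 24.4
tcp_pos: [0.5122, 0.0602, 0.1633]
tool_rot: [0.707, 0.707, -0.001, -0.001]
force: [-1.0, -0.1, -2.5]
finger_gap: 0.714
[0.51236473 0.05968297 0.16355324]
t: 25.05
tcp_pos: [0.5138, 0.0597, 0.0728]
tool_rot: [0.708, 0.706, 0.0, 0.0]
force: [-0.4, 0.5, -1.2]
finger_gap: 0.713
```

View pics/s1.png

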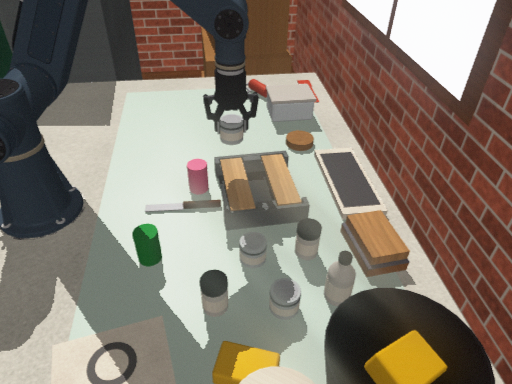

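```bash
python3 -m crank '[[[0,0,0.1],0],[[0,0,0.1],0],[[0,0,0.2],0],[[0,0,0.2],0]]';python3 -m crank '[[[0,0,0.1],0],[[0,0,0.1],0],[[0,0,0.2],0],[[0,0,0.2],0]]'
```

```text
t: 25.45
tcp_pos: [0.5137, 0.0607, 0.071]
tool_rot: [0.707, 0.707, 0.0, 0.0]
force: [-0.4, -0.2, 4.2]
finger_gap: 0.714
t: 25.85
tcp_pos: [0.5137, 0.0607, 0.0709]
tool_rot: [0.707, 0.707, 0.0, 0.001]
force: [-3.4, -0.7, 20.0]
finger_gap: 0.716
```

```bash
python3 -m crank '[[[0,0,-0.3],0],[[0,0,-0.3],0]]'; python3 -m crank '[[[0,0,0],0],[[0,0,0],0],[[0,0,0],0],[[0,0,0],0],[[0,0,-3],0],[[0,0,-8],0],[[0,0,-12],0],[[0,0,-12],0]]' 8.5
```

```text
t: 26.05
tcp_pos: [0.5137, 0.061, 0.0717]
tool_rot: [0.707, 0.707, 0.0, 0.0]
force: [1.0, 0.6, -2.1]
finger_gap: 0.712
t: 26.85
tcp_pos: [0.5173, 0.0607, 0.1965]
tool_rot: [0.707, 0.707, 0.004, 0.005]
force: [1.2, -0.3, 0.3]
finger_gap: 0.997
```

```bash
python3 -m crank '[[[-29.3,1.9,0],0],[[-29.3,1.9,0],0],[[-29.3,1.9,0],0],[[-29.3,1.9,0],0],[[-29.3,1.9,0],0],[[-29.3,1.9,0],0],[[-29.3,1.9,0],0],[[-29.3,1.9,5],0],[[-29.3,1.9,10],0]]'; python3 -m crank '[[[0,0,4],0],[[0,0,7],0],[[0,0,7.9],0],[[0,0,7.9],0]]'; python3 -m crank '[[[0,0,0],0],[[0,0,0],0],[[0,0,0],0],[[0,0,0],0],[[0,0,0],0],[[0,0,0],0],[[0,0,0],0]]' 0 60;  python3 -m crank '[[[0,0,-3],0],[[0,0,-8],0],[[0,0,-13],0],[[0,0,-15],0],[[0,0,-15],0],[[0,0,-15],0]]'
```

```text
t: 27.75
tcp_pos: [0.5331, -0.2327, 0.091]
tool_rot: [0.707, 0.707, 0.0, 0.002]
force: [-0.1, -0.1, -0.8]
finger_gap: 0.994
t: 28.15
tcp_pos: [0.5312, -0.2308, 0.0107]
tool_rot: [0.707, 0.707, -0.0, -0.002]
force: [-0.5, -0.2, -0.1]
finger_gap: 0.993
t: 28.85
tcp_pos: [0.5336, -0.2328, 0.0144]
tool_rot: [0.707, 0.707, 0.0, 0.002]
force: [-0.1, 0.4, 6.3]
finger_gap: 0.715
t: 29.45
tcp_pos: [0.5319, -0.2318, 0.1624]
tool_rot: [0.707, 0.707, 0.0, 0.0]
force: [-0.9, 0.2, -1.9]
finger_gap: 0.712
```

```bash
python3 -m crank '[[[22.5,-1.5,0],0],[[22.5,-1.5,0],0],[[22.5,-1.5,0],0],[[22.5,-1.5,0],0],[[22.5,-1.5,0],0],[[22.5,-1.5,0],0],[[22.5,-1.5,4],0],[[22.5,-1.5,7],0],[[22.5,-1.5,8],0],[[22.5,-1.5,8.5],0]]';  python3 -m crank '[[[0,0,0.3],0],[[0,0,0.6],0],[[0,0,0.8],0],[[0,0,0.8],0]]'
```

```text
t: 30.45
tcp_pos: [0.5162, -0.0077, 0.0753]
tool_rot: [0.707, 0.707, -0.001, -0.002]
force: [-0.1, 0.0, -0.4]
finger_gap: 0.716
t: 30.85
tcp_pos: [0.5178, -0.0073, 0.0698]
tool_rot: [0.707, 0.707, 0.0, 0.001]
force: [0.2, 0.2, -1.5]
finger_gap: 0.713
```

```bash
python3 -m crank '[[[0,0,0.1],0],[[0,0,0.1],0],[[0,0,0.2],0],[[0,0,0.2],0]]'; python3 -m crank '[[[0,0,-0.1],0],[[0,0,-0.1],0]]'; python3 -m crank '[[[0,0,0],0],[[0,0,0],0],[[0,0,0],0],[[0,0,0],0],[[0,0,-3],0],[[0,0,-8],0],[[0,0,-12],0],[[0,0,-12],0]]' 8.5
```

```text
t: 31.25
tcp_pos: [0.5178, -0.0072, 0.0693]
tool_rot: [0.707, 0.707, 0.0, 0.001]
force: [-3.9, 0.7, 12.6]
finger_gap: 0.712
t: 31.45
tcp_pos: [0.5179, -0.0072, 0.0694]
tool_rot: [0.707, 0.707, 0.0, 0.001]
force: [-1.4, -0.1, 7.5]
finger_gap: 0.71
t: 32.25
tcp_pos: [0.5212, -0.0079, 0.1934]
tool_rot: [0.707, 0.707, 0.003, 0.005]
force: [2.5, -0.2, -0.3]
finger_gap: 0.991
```

```bash
python3 -m crank '[[[-36.4,6.1,0],0],[[-36.4,6.1,0],0],[[-36.4,6.1,0],0],[[-36.4,6.1,0],0],[[-36.4,6.1,0],0],[[-36.4,6.1,0],0],[[-36.4,6.1,0],0],[[-36.4,6.1,0],0],[[-36.4,6.1,4],0],[[-36.4,6.1,9],0]]'; python3 -m crank '[[[0,0,4],0],[[0,0,7],0],[[0,0,8.4],0],[[0,0,8.4],0]]'; python3 -m crank '[[[0,0,0],0],[[0,0,0],0],[[0,0,0],0],[[0,0,0],0],[[0,0,0],0],[[0,0,0],0],[[0,0,0],0]]' 0 60;  python3 -m crank '[[[0,0,-3],0],[[0,0,-8],0],[[0,0,-13],0],[[0,0,-15],0],[[0,0,-15],0],[[0,0,-15],0]]'
```

```text
t: 33.25
tcp_pos: [0.5797, -0.3739, 0.0988]
tool_rot: [0.708, 0.706, 0.0, 0.003]
force: [0.8, -0.3, -0.2]
finger_gap: 0.992
t: 33.65
tcp_pos: [0.5766, -0.3696, 0.0111]
tool_rot: [0.707, 0.707, -0.0, -0.003]
force: [0.6, 0.2, 0.2]
finger_gap: 1.0
t: 34.35
tcp_pos: [0.5796, -0.3722, 0.0166]
tool_rot: [0.707, 0.707, 0.0, 0.002]
force: [0.6, 0.0, 7.3]
finger_gap: 0.713
t: 34.95
tcp_pos: [0.5777, -0.3704, 0.1636]
tool_rot: [0.707, 0.707, -0.0, -0.001]
force: [-0.3, 0.5, -3.5]
finger_gap: 0.713
```

```bash
python3 -m crank '[[[29.6,-5.8,0],0],[[29.6,-5.8,0],0],[[29.6,-5.8,0],0],[[29.6,-5.8,0],0],[[29.6,-5.8,0],0],[[29.6,-5.8,0],0],[[29.6,-5.8,0],0],[[29.6,-5.8,4],0],[[29.6,-5.8,7],0],[[29.6,-5.8,8.5],0]]';  python3 -m crank '[[[0,0,0.3],0],[[0,0,0.6],0],[[0,0,0.6],0],[[0,0,0.6],0]]'
```

```text
t: 35.95
tcp_pos: [0.5173, -0.0743, 0.0751]
tool_rot: [0.707, 0.707, -0.002, -0.004]
force: [0.5, 0.9, -1.5]
finger_gap: 0.712
t: 36.35
tcp_pos: [0.5209, -0.0755, 0.0739]
tool_rot: [0.707, 0.707, 0.0, 0.001]
force: [0.4, -0.0, -2.1]
finger_gap: 0.711
```

```bash
python3 -m crank '[[[0,0,0.1],0],[[0,0,0.2],0],[[0,0,0.3],0],[[0,0,0.4],0],[[0,0,0.4],0]]'; python3 -m crank '[[[0,0,-0.1],0],[[0,0,-0.1],0]]'; python3 -m crank '[[[0,0,0],0],[[0,0,0],0],[[0,0,0],0],[[0,0,0],0],[[0,0,-3],0],[[0,0,-8],0],[[0,0,-12],0],[[0,0,-12],0]]' 8.5; python3 - <<'E'
from h import *
im,p=snap('side','s2'); cv2.imwrite('pics/s2b.png',cv2.resize(im[80:330,120:420,::-1],(720,600),interpolation=3))
E
```

```text
t: 36.85
tcp_pos: [0.5208, -0.0752, 0.0715]
tool_rot: [0.707, 0.707, 0.0, 0.001]
force: [-3.0, 1.4, 13.3]
finger_gap: 0.71
t: 37.05
tcp_pos: [0.5208, -0.0752, 0.0716]
tool_rot: [0.707, 0.707, 0.0, 0.001]
force: [-1.5, 1.1, 8.3]
finger_gap: 0.714
t: 37.85
tcp_pos: [0.5241, -0.0764, 0.1955]
tool_rot: [0.707, 0.707, 0.003, 0.006]
force: [0.6, 0.3, 0.2]
finger_gap: 0.995
```

View pics/s2b.png

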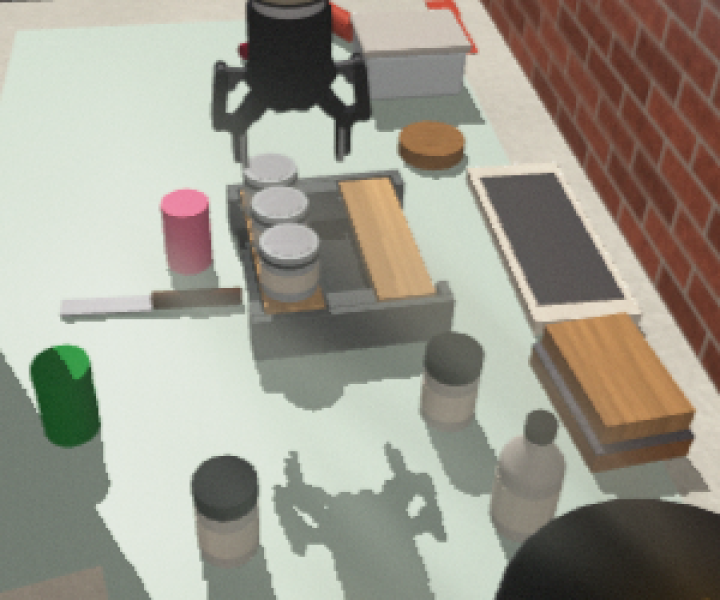

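Three tins stand in a row on the near board. Now the jars, the right-hand one first.

```bash
python3 -m crank '[[[-15,13.8,0],0],[[-15,13.8,0],0],[[-15,13.8,0],0],[[-15,13.8,0],0],[[-15,13.8,0],0],[[-15,13.8,4],0],[[-15,13.8,8],0],[[-15,13.8,12],0],[[-15,13.8,16],0],[[-15,13.8,16],0]]'; python3 -m crank '[[[0,0,0],0],[[0,0,0],0],[[0,0,0],0],[[0,0,0],0],[[0,0,0],0],[[0,0,0],0],[[0,0,0],0]]' 0 60;  python3 -m crank '[[[0,0,-3],0],[[0,0,-8],0],[[0,0,-13],0],[[0,0,-15],0],[[0,0,-15],0],[[0,0,-15],0]]'
```

```text
t: 38.9
tcp_pos: [0.6517, -0.2215, 0.0218]
tool_rot: [0.707, 0.707, -0.003, -0.009]
force: [-1.1, 0.1, 0.8]
finger_gap: 0.99
t: 39.6
tcp_pos: [0.66, -0.2259, 0.0331]
tool_rot: [0.707, 0.707, 0.001, 0.002]
force: [0.3, 1.0, 6.1]
finger_gap: 0.62
t: 40.2
tcp_pos: [0.6575, -0.2247, 0.1798]
tool_rot: [0.707, 0.707, -0.0, -0.001]
force: [-0.7, 0.2, -2.6]
finger_gap: 0.616
```

```bash
python3 -m crank '[[[25.6,-2.3,0],0],[[25.6,-2.3,0],0],[[25.6,-2.3,0],0],[[25.6,-2.3,0],0],[[25.6,-2.3,0],0],[[25.6,-2.3,0],0],[[25.6,-2.3,4],0],[[25.6,-2.3,7],0],[[25.6,-2.3,8.5],0],[[25.6,-2.3,8.5],0]]';  python3 -m crank '[[[0,0,0.2],0],[[0,0,0.4],0],[[0,0,0.6],0],[[0,0,0.7],0],[[0,0,0.8],0],[[0,0,0.9],0],[[0,0,0.9],0]]'
```

```text
t: 41.2
tcp_pos: [0.6323, 0.0307, 0.0911]
tool_rot: [0.707, 0.707, -0.003, -0.004]
force: [0.7, -0.1, -0.8]
finger_gap: 0.62
t: 41.9
tcp_pos: [0.6358, 0.0308, 0.088]
tool_rot: [0.707, 0.707, 0.0, 0.001]
force: [-1.4, 0.1, 5.2]
finger_gap: 0.617
```

Contact at the expected height. I'll release it and go to the second jar at (0.445, −0.349), passing clear above everything.

```bash
python3 -m crank '[[[0,0,0],0],[[0,0,0],0],[[0,0,0],0],[[0,0,0],0],[[0,0,-3],0],[[0,0,-8],0],[[0,0,-12],0],[[0,0,-12],0],[[0,0,-12],0]]' 8.5; python3 -m crank '[[[-20,0,0],0],[[-20,0,0],0],[[-20,0,0],0],[[-20,0,0],0],[[-33,-19,0],0],[[-33,-19,0],0],[[-33,-19,0],0],[[-33,-19,0],0],[[-33,-19,0],0],[[-33,-19,0],0]]'; python3 - <<'E'
from h import *
im,p=snap('wrist','w12'); cv2.imwrite('pics/w12b.png',cv2.resize(im[:,:,::-1],(800,600),interpolation=3)); print(manip.sense()['tcp_pos'])
E
```

```text
t: 42.8
tcp_pos: [0.6359, 0.0308, 0.2076]
tool_rot: [0.707, 0.707, 0.001, 0.001]
force: [0.2, -0.3, -0.9]
finger_gap: 0.992
t: 43.8
tcp_pos: [0.4413, -0.3001, 0.2044]
tool_rot: [0.709, 0.705, -0.0, -0.003]
force: [0.8, 1.3, -0.0]
finger_gap: 0.995
[ 0.44316679 -0.29934431  0.20466996]
```

View pics/w12b.png

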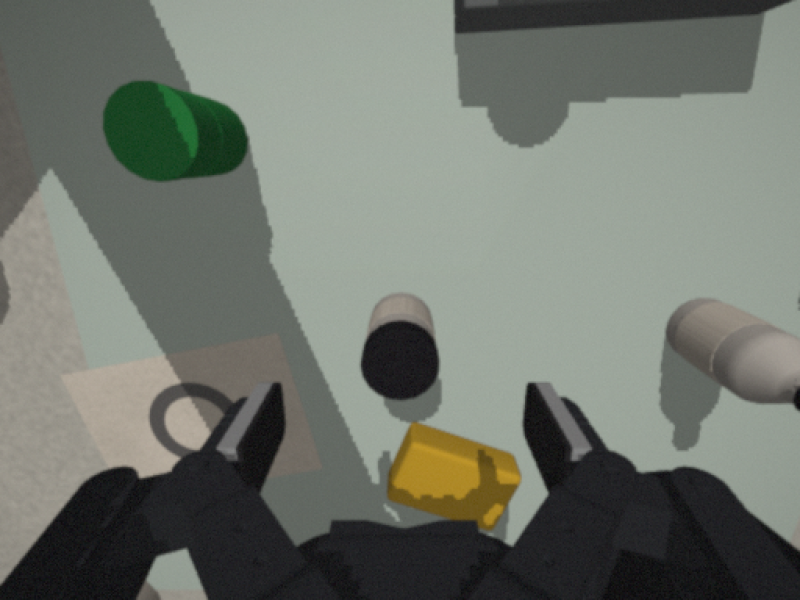

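The cap of the remaining jar is at (400,359) in the enlarged view, and the sponge lies behind it near (455,475).

```bash
python3 - <<'E'
from h import *
im,p=load('w12'); c=onz(p,400/1.5625,359.5/1.5625,.084); print(c, c-onz(p,438.5/1.5625,359.5/1.5625,.084), onz(p,420/1.5625,423/1.5625,.038),onz(p,390/1.5625,495/1.5625,.0))
E
```

```text
[ 0.43789249 -0.35078477  0.084     ] [-2.66392189e-02  6.34348718e-05  0.00000000e+00] [ 0.4537565  -0.43476235  0.038     ] [ 4.24832289e-01 -5.48537231e-01  5.55111512e-17]
```

```bash
python3 -m crank '[[[-5.1,-0.6,0],0],[[-5.1,-0.6,3],0],[[-5.1,-0.6,8],0],[[-5.1,-0.6,12],0],[[-5.1,-0.6,15],0],[[-5.1,-0.6,17],0],[[-5.1,-0.6,17.5],0],[[-5.1,-0.6,17.5],0]]'; python3 -m crank '[[[0,0,0],0],[[0,0,0],0],[[0,0,0],0],[[0,0,0],0],[[0,0,0],0],[[0,0,0],0],[[0,0,0],0]]' 0 60;  python3 -m crank '[[[0,0,-3],0],[[0,0,-8],0],[[0,0,-13],0],[[0,0,-15],0],[[0,0,-15],0],[[0,0,-15],0]]'
```

```text
t: 44.65
tcp_pos: [0.4396, -0.3488, 0.0299]
tool_rot: [0.707, 0.708, 0.0, -0.001]
force: [0.2, 0.4, 0.1]
finger_gap: 0.996
t: 45.35
tcp_pos: [0.4401, -0.3508, 0.0329]
tool_rot: [0.707, 0.707, -0.0, 0.001]
force: [-0.3, 1.5, 6.7]
finger_gap: 0.625
t: 45.95
tcp_pos: [0.4389, -0.3496, 0.1811]
tool_rot: [0.707, 0.707, 0.0, -0.0]
force: [0.9, -0.2, -2.2]
finger_gap: 0.615
```

```bash
python3 -m crank '[[[3.5,3.5,0],0],[[7,7,0],0],[[10,11,0],0],[[12,15,0],0],[[14,18,0],0],[[16,20,0],0],[[20,20,0],0],[[25,20,0],0],[[30,20,0],0],[[31.6,20,0],0]]'; python3 -m crank '[[[0,0,0],0],[[0,0,4],0],[[0,0,7],0],[[0,0,8.5],0],[[0,0,8.5],0],[[0,0,8.5],0]]'
```

```text
t: 46.95
tcp_pos: [0.6365, -0.0286, 0.1778]
tool_rot: [0.706, 0.709, -0.001, -0.004]
force: [-0.3, -0.4, -1.4]
finger_gap: 0.622
t: 47.55
tcp_pos: [0.6399, -0.0353, 0.0963]
tool_rot: [0.708, 0.707, 0.0, 0.0]
force: [-0.2, -0.3, -1.1]
finger_gap: 0.619
```

```bash
python3 -m crank '[[[0,-0.1,0.3],0],[[0,-0.1,0.5],0],[[0,-0.1,0.7],0],[[0,-0.1,0.8],0],[[0,-0.1,0.9],0],[[0,-0.1,1.0],0],[[0,-0.1,1.0],0]]'
```

```text
t: 48.25
tcp_pos: [0.6385, -0.034, 0.0879]
tool_rot: [0.707, 0.707, 0.0, 0.0]
force: [-2.1, 1.2, 6.3]
finger_gap: 0.619
```

Released on contact. I'll lift off and pull back for the final check.

```bash
python3 -m crank '[[[0,0,0],0],[[0,0,0],0],[[0,0,0],0],[[0,0,0],0],[[0,0,-3],0],[[0,0,-8],0],[[0,0,-13],0],[[0,0,-18],0],[[0,0,-18],0],[[0,0,-18],0]]' 8.5; python3 -m crank '[[[5,-5,0],0],[[5,-5,0],0],[[5,-5,0],0],[[5,-5,0],0]]'; python3 - <<'E'
from h import *
im,p=snap('wrist','w13'); s,_=snap('side','s3'); b=np.zeros((600,800,3),np.uint8); b[:,:]=cv2.resize(im,(800,600),interpolation=3); b[380:,480:]=cv2.resize(s[100:240,170:370],(320,220),interpolation=3); cv2.imwrite('pics/w13b.png',b[:,:,::-1]); print(manip.sense()['tcp_pos'])
E
```

```text
t: 49.25
tcp_pos: [0.639, -0.0343, 0.2681]
tool_rot: [0.707, 0.707, 0.001, 0.002]
force: [0.2, 0.3, 0.6]
finger_gap: 0.999
t: 49.65
tcp_pos: [0.5879, 0.016, 0.2648]
tool_rot: [0.707, 0.707, -0.001, -0.001]
force: [0.0, -0.1, 0.6]
finger_gap: 0.993
[0.58898345 0.01515437 0.26538917]
```

View pics/w13b.png

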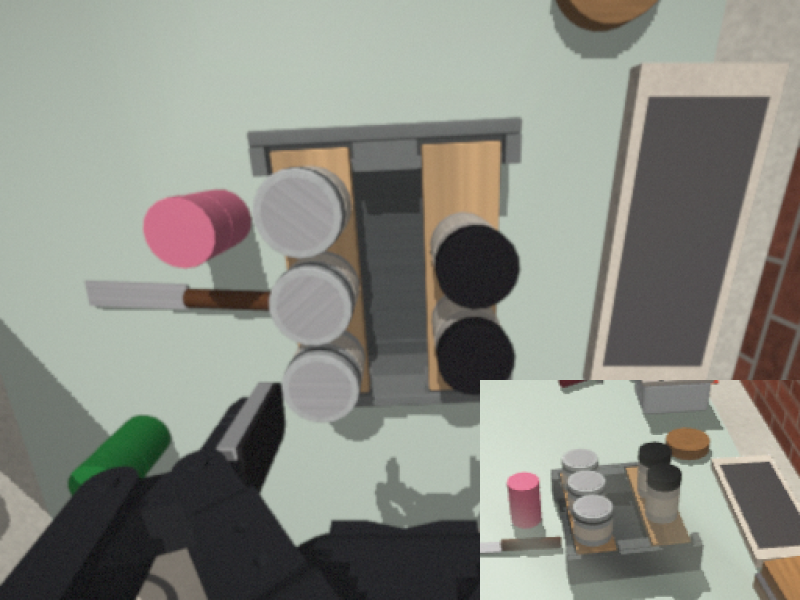

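All five stand in their rows. Lids are at (300,212), (312,303) and (321,384), and caps at (477,265) and (475,355). I'll check the numbers in the rack frame.

```bash
python3 - <<'E'
from h import *
np.set_printoptions(precision=4,suppress=True)
im,p=load('w13'); k=1.5625
a=onz(p,248/k,132/k,.055)[:2];b=onz(p,521/k,119/k,.055)[:2]; e=(b-a)/np.linalg.norm(b-a); n=np.array([-e[1],e[0]]); o=(a+b)/2-.126*n
print('rack len',np.linalg.norm(b-a),'yaw',np.degrees(np.arctan2(e[1],e[0])),'c',o)
y=np.radians(2.8); e=np.array([np.cos(y),np.sin(y)]); n=np.array([-e[1],e[0]])
o=np.array([.577,-.004])
for nm,u,v,z in [('t',300,212,.113),('t',312,303,.113),('t',321,384,.113),('j',477,265,.139),('j',475,355,.139),('bNearEndL',270,154,.055),('bNearEndR',349,148,.055),('bFarEndL',422,144,.055),('bFarEndR',500,140,.055)]:
    q=onz(p,u/k,v/k,z)[:2]-o; print(nm,q@e,q@n)
E
```

```text
rack len 0.2115314992227962 yaw 2.527369653213051 c [ 0.5773 -0.0058]
t -0.05778024627712174 0.06844417614972617
t -0.05741333409111918 0.0017858982017450334
t -0.058370123741814335 -0.06637488152813623
j 0.06008192028071067 0.03187103198918925
j 0.05918240998161077 -0.03336761085167466
bNearEndL -0.0902659223233751 0.10779723087431842
bNearEndR -0.027479593449426336 0.10921190280340938
bFarEndL 0.02994275021798045 0.10937156951559478
bFarEndR 0.09086095800459038 0.10934009967081475
```

```bash
python3 -c "
from station import manip
print(manip.sense()['t'],manip.sense()['force']); print(manip.sign_off())"
```

```text
49.75 [ 0.06214452 -1.31627175  0.66654024]
the job is handed in; nothing more can be done
None
```

The ink rack is ready and the job was handed in at 49.75 s of simulated time; the sign-off gives no verdict.

- **Boards:** I laid one in each bay and pressed it down at its middle, then at both ends with shut fingers at about 18–28 N. Each end stopped with its top at z = 0.055 m, flush with the rims, before any tin was lifted.
- **Tins:** All three stand on the near board, at rack x ≈ −58 mm and y ≈ +68, +2 and −66 mm.
- **Jars:** Both white jars stand on the far board, at rack x ≈ +60 mm and y ≈ ±32 mm.

In the last wrist and side pictures every tin and jar is upright. The board ends appear within about 3 mm of where they should be. I did not repeat the height check after loading. The arm ended well above the rack, touching nothing. The knife, tape, and pink and green look-alikes appear where they started. I last saw the sponge and solvent just before picking up the last jar and did not check them again.

Nothing failed, and I saw no grip slip or board knock. The early side-camera estimates of the tins and jars differed from the other views by about 1 cm in y, so I used the closer wrist-camera views instead. I viewed 15 pictures, one over the budget.

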